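Trip test of the residual-current unit

ROBOT

A 6-joint arm with a two-finger parallel gripper is mounted at the origin on a cart in front of the work surface, level with it; the furniture and walls round the work are solid. World frame = base frame: x ahead of the robot, y to its left, z up, the work surface at z = 0. Lengths are in m, angles in rad, forces in N, time in s.
With the tool pointing down it reaches from about 0.3 to 0.875 m from the base axis. Payload 6.4 kg.
Tool frame: the origin (TCP) lies at the very end of the fingers, on their centre line; the grasp point (between the pads) lies 19 mm behind it; z points along the fingers, y is the line along which they close (so a half turn about z gives the same grasp; the last joint's range is limited). The gripper opens to 85 mm and grips with 20 to 120 N. Pads are 22 mm wide; open, the fingers measure 114 mm over their backs; the gripper's body (76 mm by 85 mm) begins 54 mm behind the grasp point. The pads swing forward as they close: fully open they stand 13 mm farther back than shut.
Start: joints at [-1.543, 0.181, 1.607, -0, 1.354, -0.206], TCP at [0.133, -0.559, 0.231] pointing down, gripper open.
Joint ranges: [-2.99, 2.99], [-0.89, 2.07], [0.3, 2.58], [-1.14, 4.28], [0, 2.63], [-3.12, 3.12]. Speed limits (rad/s): [2.57, 2.57, 3.01, 3.14, 3.14, 3.14].

INTERFACE

Orientations are given as a unit quaternion [w, x, y, z].
In Python, from bench import ctrl, vision, get_obs gives the robot as it stands (ctrl), with the cameras (vision) and the readings as plain functions.
- The arm moves only by the tool nudge_tcp, called after ">>>" in YAML: its name, and indented under it one key for each argument. Schema: {"type":"object","properties":{"segments":{"type":"string"},"only":{"type":"string"},"quiet":{"type":"boolean"},"lines":{"type":"string"}},"required":["segments"],"additionalProperties":false}. segments is a string of 1 to 10 rows, one to a line, with the numbers parted by commas; each row has 7 numbers: dx, dy, dz in fractions of the full range, 1 being 0.6 m, then a rotation vector rx, ry, rz in fractions of the full range, 1 being 120 degrees, then the opening from 0.0 (shut) to 1.0 (fully open); each row is the pose to reach, as a shift and turn from the pose commanded when the call began, along the tool's axes at that moment; what a row does not reach only later rows make up. A row lasts 1/8 s, in which the tool goes at most 0.0625 m and 0.188 rad, less where a joint would pass 70% of its speed; a pose out of reach is approached as far as the arm can. The fingers move at their own pace and stop on an object; the grip force is fixed at half the most. Time passes only in rows, so rows that do not move let the fingers close. The tool returns the time, the measured TCP pose, the force, the opening and the grip force at its end. only (a regular expression) keeps the lines of the reply that match it, lines (a string "A,B") keeps lines A to B, and quiet returns only ok. No shift or turn number may pass 1 either way. Input that does not fit is refused with a message, and nothing moves.
- get_obs(): the state, without advancing time (a new reading comes with each control period).
- vision.camera(name): name is "scene" or "top"; returns the picture (400x640x3 uint8, blue, green, red); there is no depth.
- vision.camera_params(name): a dict with "fovy" (degrees; the focal length in pixels is half the picture's height over the tangent of half this angle, whatever the lens; pixels are square), "cx", "cy" (the principal point, pixels), "view" (4x4, takes a point from world to camera coordinates). Camera axes: x right, y up, looking along -z (the intrinsics and any distortion apply to the point x, -y, -z); pixel columns grow to the right and rows downward; lengths in m; the calibration is good to about 2 mm. A picture is of the moment at which its call begins. camera_params takes no time and is no camera call.
- ctrl.hand_in(): hands the job in; it is judged then, once.
The state is a dict: "time_s": time; "q": joint angles; "dq": joint speeds; "joint_efforts": joint torques, N m; "eef_pos": TCP position; "eef_rot": TCP orientation; "wrist_force": force on the tool from outside, world axes, zero at the start; "torque": the same for the moment, N m; "opening": opening from 0.0 (shut) to 1.0 (fully open); "grasp_force": force on a finger pad.
Only numpy, scipy, OpenCV 4.12 (cv2) and the standard library are available. Lean on these libraries where they do the work, as an engineer would, in place of code of your own. Each camera call takes 0.05 s, during which the arm holds its last target. There are 200 camera calls.

TASK

Before the workshop opens, test the residual-current safety unit on the table: press its round test button until the lever trips and drops forward. Then lift the lever back up, all the way until it latches, and leave it standing up by itself with the button out again. Don't disturb the stamp, ink pad and ink bottle standing near it.

Things in the scene. Friction and masses are not known exactly. Their poses are not given: they have to be found in the camera images.
- rcd_unit: residual-current unit: white and grey plastic box, 124 (x) x 164 (y) x 75 mm high, fixed to the table. Origin: centre of its underside; x to its back, y to its left, z up; its front (-x, with a round outlet) faces the robot, turned up to 0.5 rad. On top: a black lever at y = +35 mm and a round black button at y = -40 mm.
- lever_hinge (a point): centre of the lever's hinge, on the unit at x = 0, y = +35, z = 80 mm (5 mm above the box top). The hinge axis lies along the unit's y. Two small grey cheeks, 30 mm apart over their outsides and reaching 11 mm above the box top, flank it.
- lever_grip (a point): centre of the round black crossbar at the lever's free end, 50 mm from the hinge: 14 mm diameter, 24 mm long along the unit's y (pinch it by its ends, from above). The arm below it is 15 mm wide (y), 9 mm thick. Moves with the lever: 130 mm above the table when up; 103 mm high and 45 mm in front of the hinge (unit -x) when down.
- trip_lever (a joint): lever angle, rad. 0: upright, held by a catch (the start). Grows as it drops to the unit's front; 1.1: down on its stop, 27 degrees above level. A spring pulls it down (1.2 to 2.2 N at the crossbar); unlatched it falls back. To latch, push it past upright to about -0.1 (stop at -0.12; up to 6 N near the end): the catch snaps in; let go, it stands at about 0.
- button_top (a point): centre of the top face of the test button: a round black cap of 27 mm diameter on a grey boss of 42 mm diameter. Its top is 97 mm above the table when out, 14.5 mm above the boss.
- test_button (a joint): how far the button is pressed down, in m: 0 out, 0.008 fully in. Sprung: 2.1 N at the start, 4.9 N fully in. The lever trips when it is pressed about 4 to 6 mm (some 4 N). It springs back by itself when let go, and dips and snaps back as the lever latches.
- rubber_stamp_1: wooden rubber stamp with turned handle, 30x30x53 mm, loose, stands left of the unit; leave alone. Origin: centre of its underside.
- ink_pad: flat closed stamp pad, blue and black, 77x54x16 mm, loose, lies left of the unit; leave alone. Origin: centre of its underside.
- ink_bottle_3: green ink bottle with black cap, 44 mm diameter, 62 mm high, loose, stands behind the unit; leave alone. Origin: centre of its underside.

How it is judged:
By the outcome, as a careful person would: the job done as asked, in the order asked, and still so for the second after the job is handed in, with the robot touching nothing.
It also fails if it takes over 42 s, if anything falls off the work surface, if the arm or the gripper's body presses on something with over 40 N, if the wrist force passes 120 N, or if a joint passes its speed limit or range.

## Working session

There is one attempt and no reset: what is moved stays moved. The work goes in short steps, Python scripts to look and compute and a tool call to move; the robot and the scene stay as the last step left them, time stands still between calls to the robot, and variables do not carry over. Pictures are saved under pics/ and viewed, at most 10 in all, crops included, and the job is handed in when it is done.

```bash
ls; mkdir -p pics
```

Run:
```python
from bench import ctrl, vision, get_obs
import cv2,numpy as np
for n in("scene","top"):
    cv2.imwrite(f"pics/{n}0.png",vision.camera(n)); p=vision.camera_params(n); print(n,p)
o=get_obs(); print(o["time_s"],o["eef_pos"],o["eef_rot"])
```

```text
bench.py
pics
scene {'fovy': 45.123603364092816, 'cx': 316.15064651008333, 'cy': 194.45666445172287, 'view': array([[-0.57813085, -0.81570373,  0.01980286,  0.52587806],
       [ 0.38824313, -0.25365925,  0.88595951, -0.24388927],
       [-0.7176573 ,  0.51988885,  0.4633396 , -0.68560013],
       [ 0.        ,  0.        ,  0.        ,  1.        ]])}
top {'fovy': 45.76640854352641, 'cx': 325.7208117060862, 'cy': 201.91111370896542, 'view': array([[-0.0069656 , -0.99990668, -0.01175208,  0.27147048],
       [ 0.98352386, -0.00897357,  0.18055549, -0.53375162],
       [-0.1806441 , -0.01030077,  0.98349459, -0.93178618],
       [ 0.        ,  0.        ,  0.        ,  1.        ]])}
0.1 [ 0.1331977  -0.55884412  0.23049722] [-7.84966717e-04  9.93175280e-01  1.16628661e-01  5.89997743e-05]
```

View pics/scene0.png

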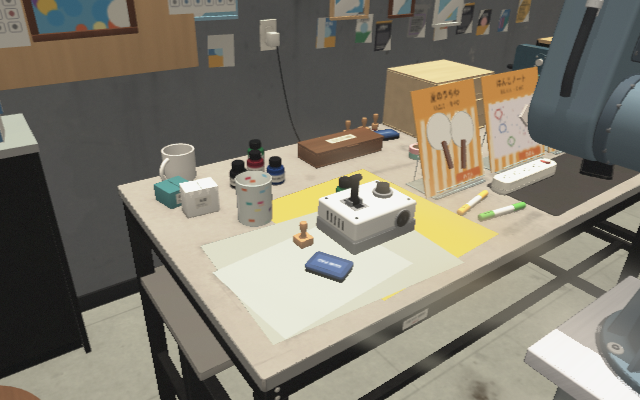

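View pics/top0.png

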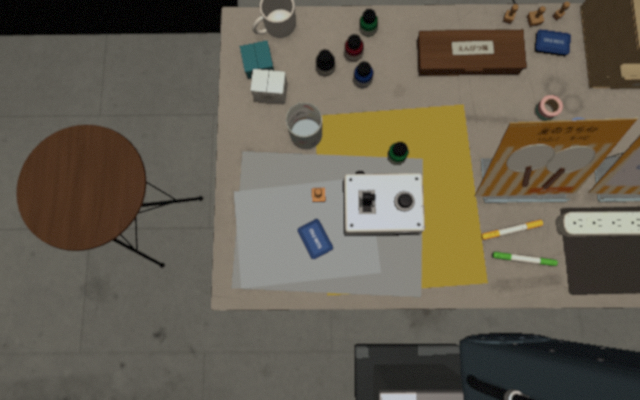

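The unit is at about (366,210) in the scene view and (384,203) in the top view. Its lever is on the left of each view and its button on the right. Next I'll enlarge both.

Run:
```python
import cv2,numpy as np
a=cv2.imread("pics/scene0.png")[165:250,310:425]; b=cv2.imread("pics/top0.png")[160:245,335:435]
f=lambda i:cv2.convertScaleAbs(cv2.resize(i,None,fx=6.9 if i is a else 3.9*1.75,fy=6.9 if i is a else 3.9*1.75,interpolation=cv2.INTER_CUBIC),alpha=1.5,beta=20)
cv2.imwrite("pics/a.png",f(a)); cv2.imwrite("pics/b.png",f(b)); print(f(a).shape,f(b).shape)
```

```text
(586, 794, 3) (580, 682, 3)
```

View pics/a.png

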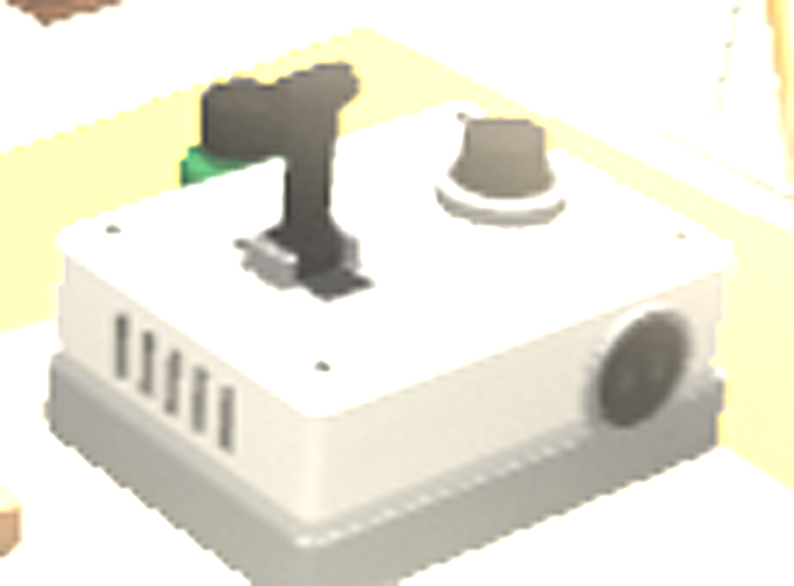

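View pics/b.png

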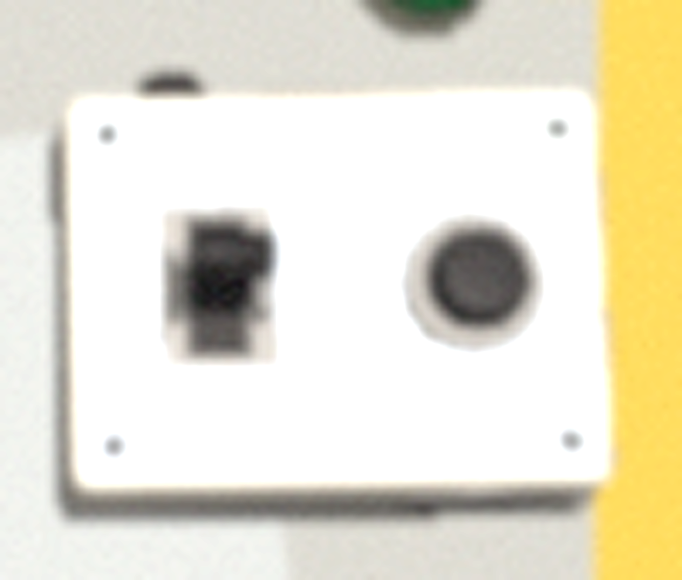

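Create h.py:
```python
import numpy as np
from bench import ctrl, vision, get_obs
def ray(n,px):
    p=vision.camera_params(n); f=200/np.tan(np.radians(p["fovy"]/2)); V=p["view"]; R=V[:3,:3]
    d=R.T@np.array([(px[0]-p["cx"])/f,-(px[1]-p["cy"])/f,-1]); return -R.T@V[:3,3],d/np.linalg.norm(d)
def plane(n,px,z):
    c,d=ray(n,px); return c+d*(z-c[2])/d[2]
def tri(ps,pt):
    A=np.zeros((3,3));b=np.zeros(3);L=[]
    for n,px in(("scene",ps),("top",pt)):
        c,d=ray(n,px);P=np.eye(3)-np.outer(d,d);A+=P;b+=P@c;L.append((P,c))
    x=np.linalg.solve(A,b); return x,[np.linalg.norm(P@(x-c)) for P,c in L]
def proj(n,X):
    p=vision.camera_params(n); f=200/np.tan(np.radians(p["fovy"]/2)); v=p["view"]@np.r_[X,1]
    return np.array([p["cx"]-f*v[0]/v[2],p["cy"]+f*v[1]/v[2]])
```

Run:
```python
from h import *
np.set_printoptions(precision=4,suppress=True)
S=lambda x,y:np.array([310+(x+.5)/6.9-.5,165+(y+.5)/6.9-.5]);T=lambda x,y:np.array([335+(x+.5)/6.825-.5,160+(y+.5)/6.825-.5])
s=[S(322,367),S(112,229),S(462,118),S(681,236)];t=[T(114,446),T(107,134),T(557,128),T(571,440)]
X=[]
for a,b in zip(s,t):
    x,e=tri(a,b);X.append(x);print(x,e,plane("top",b,.075),plane("scene",a,.075))
X=np.array([plane("top",b,.075) for b in t]); c=X.mean(0)
ly=(X[0]+X[1]-X[2]-X[3]);yaw=np.arctan2(-ly[0],ly[1]);lx=X[1]+X[2]-X[0]-X[3];print("c",c,"yaw",yaw,np.arctan2(lx[1],lx[0]))
yaw=(yaw+np.arctan2(lx[1],lx[0]))/2
R=np.array([[np.cos(yaw),-np.sin(yaw),0],[np.sin(yaw),np.cos(yaw),0],[0,0,1]])
o=np.array([c[0],c[1],0])
for n,l in (("btn",[0,-.04,.097]),("grip",[0,.035,.13]),("hinge",[0,.035,.08])):
    w=o+R@l; a=proj("scene",w);b=proj("top",w); print(n,w,"crop scene",(a-[309.5,164.5])*6.9,"crop top",(b-[334.5,159.5])*6.825)
print("btn tri",tri(S(507,126),T(480,275)))
```

```text
[0.483  0.2154 0.0771] [np.float64(0.001178497135762632), np.float64(0.0011784971357625)] [0.4841 0.2161 0.075 ] [0.4849 0.2122 0.075 ]
[0.5766 0.2159 0.0773] [np.float64(0.001139759636908721), np.float64(0.0011397596369085341)] [0.5779 0.2166 0.075 ] [0.579  0.2126 0.075 ]
[0.5771 0.082  0.0767] [np.float64(0.001305941672016836), np.float64(0.0013059416720168314)] [0.5784 0.0827 0.075 ] [0.5786 0.0788 0.075 ]
[0.4834 0.0819 0.0774] [np.float64(0.0014149926634846623), np.float64(0.0014149926634845309)] [0.4847 0.0824 0.075 ] [0.4855 0.0774 0.075 ]
c [0.5313 0.1495 0.075 ] yaw 0.004333538383029627 0.003912105854520165
btn [0.5315 0.1095 0.097 ] crop scene [497.5982 135.7534] crop top [484.5884 270.4741]
grip [0.5311 0.1845 0.13  ] crop scene [304.5321  94.6964] crop top [233.4246 251.9419]
hinge [0.5311 0.1845 0.08  ] crop scene [294.5936 255.0385] crop top [220.254  284.5839]
btn tri (array([0.5283, 0.1106, 0.1018]), [np.float64(0.0011752862915713645), np.float64(0.0011752862915712459)])
```

The rows are not in the units I measure in: shifts go in shares of 0.6 m and turns go in shares of 120 degrees. I convert before sending: -0.482 m / 0.6 = -0.8033, 0.39 m / 0.6 = 0.65, 0.23 rad / 2.0944 = 0.1098.

>>> nudge_tcp:
  segments: "0.65,-0.8033,0,0,0,0.1098,0\n0.65,-0.8033,0,0,0,0.1098,0\n0.65,-0.8033,0,0,0,0.1098,0\n0.65,-0.8033,0,0,0,0.1098,0\n0.65,-0.8033,0,0,0,0.1098,0\n0.65,-0.8033,0,0,0,0.1098,0\n0.65,-0.8033,0,0,0,0.1098,0\n0.65,-0.8033,0,0,0,0.1098,0\n0.65,-0.8033,0,0,0,0.1098,0\n0.65,-0.8033,0,0,0,0.1098,0"

```text
time_s: 1.35
eef_pos: [0.4014, 0.0021, 0.2314]
eef_rot: [0.0, 1.0, 0.002, 0.0]
wrist_force: [1.3, -0.2, 0.2]
opening: -0.002
grasp_force: 0.0
```

In the tool's units: 0.13 m / 0.6 = 0.2167, 0.12 m / 0.6 = 0.2.

>>> nudge_tcp:
  segments: "0.2167,-0.1783,0,0,0,0,0\n0.2167,-0.1783,0,0,0,0,0\n0.2167,-0.1783,0,0,0,0,0\n0.2167,-0.1783,0.1,0,0,0,0\n0.2167,-0.1783,0.2,0,0,0,0\n0.2167,-0.1783,0.2,0,0,0,0\n0.2167,-0.1783,0.2,0,0,0,0"

```text
time_s: 2.22
eef_pos: [0.5318, 0.1073, 0.1132]
eef_rot: [0.0, 1.0, 0.002, 0.001]
wrist_force: [0.2, -0.4, 0.4]
opening: 0.003
grasp_force: 0.0
```

Run:
```python
from h import *; import cv2
f=lambda n,y,x:cv2.resize(vision.camera(n)[y:y+100,x:x+130],(390,300),interpolation=cv2.INTER_CUBIC)
cv2.imwrite("pics/c.png",np.hstack([f("scene",150,300),f("top",150,330)]))
```

```text
(no output)
```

View pics/c.png

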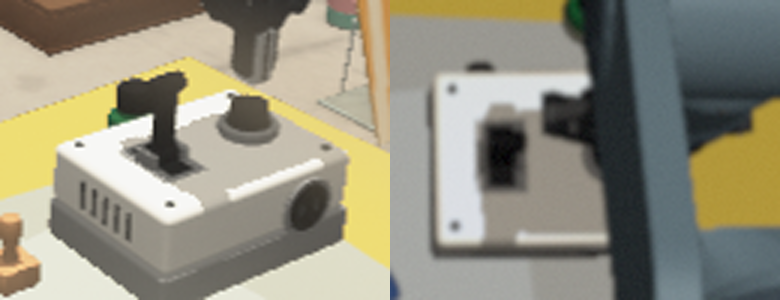

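The fingertip hangs directly over the button, at (250,78) in the left crop with the cap at (248,97). I'll press now.

In the tool's units: 0.0225 m / 0.6 = 0.0375, 0.016 m / 0.6 = 0.0267.

>>> nudge_tcp:
  segments: "0,0,0.02,0,0,0,0\n0,0,0.0267,0,0,0,0\n0,0,0.0317,0,0,0,0\n0,0,0.035,0,0,0,0\n0,0,0.0375,0,0,0,0\n0,0,0.0375,0,0,0,0"

```text
time_s: 3.08
eef_pos: [0.5308, 0.1073, 0.0891]
eef_rot: [0.0, 1.0, 0.002, 0.0]
wrist_force: [0.3, 0.1, 3.8]
opening: 0.001
grasp_force: 2.3
```

Run:
```python
from h import *; import cv2
cv2.imwrite("pics/d.png",cv2.resize(vision.camera("scene")[150:250,300:430],(520,400),interpolation=cv2.INTER_CUBIC))
```

```text
(no output)
```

View pics/d.png

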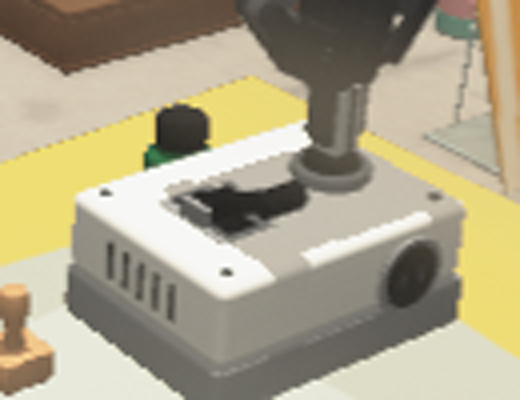

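The lever is now down and lying forward, with the crossbar around (290,195) in the crop. I'll check that position while raising the tool and moving over.

In the tool's units: -0.077 m / 0.6 = -0.1283, -0.06 m / 0.6 = -0.1.

>>> nudge_tcp:
  segments: "0,0,-0.1,0,0,0,0\n0,0,-0.1,0,0,0,0.5\n-0.075,-0.1283,-0.1,0,0,0,0.5\n-0.075,-0.1283,-0.1,0,0,0,0.5\n-0.075,-0.1283,-0.1,0,0,0,0.5\n-0.075,-0.1283,-0.1,0,0,0,0.5"

```text
time_s: 3.88
eef_pos: [0.4853, 0.1838, 0.1483]
eef_rot: [0.0, 1.0, 0.002, -0.0]
wrist_force: [1.2, -1.1, 0.3]
opening: 0.499
grasp_force: 0.0
```

Run:
```python
from h import *; import cv2
X=[.486,.184,.103]
for n in("scene","top"):
    i=vision.camera(n); u=proj(n,X); x,y=int(u[0])-32,int(u[1])-32
    c=cv2.resize(i[y:y+65,x:x+65],(390,390),interpolation=cv2.INTER_CUBIC)
    for s in(.012,-.012): cv2.circle(c,tuple(int(v) for v in (proj(n,[.486,.184+s,.103])-[x-.5,y-.5])*6),3,(0,0,255),-1)
    if n=="scene":k=c
cv2.imwrite("pics/e.png",np.hstack([k,c]))
```

```text
(no output)
```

View pics/e.png

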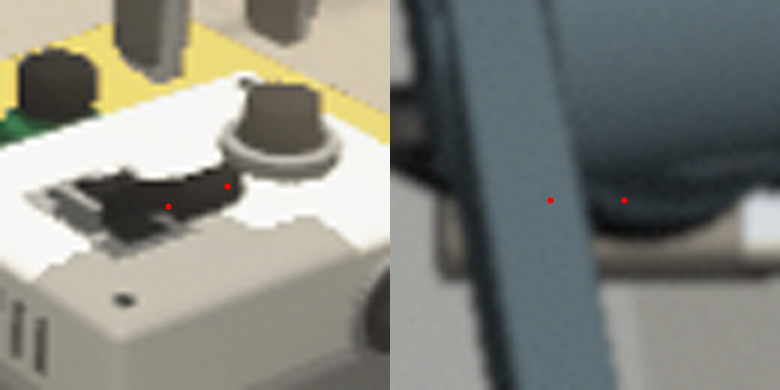

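The predicted bar ends (red dots at (168,206) and (228,186)) fall on the dark crossbar, and the fingers are above it. I'll descend and pinch.

In the tool's units: 0.064 m / 0.6 = 0.1067, 0.05 m / 0.6 = 0.0833.

>>> nudge_tcp:
  segments: "0,0,0.05,0,0,0,0.5\n0,0,0.0833,0,0,0,0.5\n0,0,0.1067,0,0,0,0.5\n0,0,0.1067,0,0,0,0.5\n0,0,0.1067,0,0,0,0.0\n0,0,0.1067,0,0,0,0.0\n0,0,0.1067,0,0,0,0.0\n0,0,0.1067,0,0,0,0.0"

```text
time_s: 4.97
eef_pos: [0.4859, 0.1832, 0.0858]
eef_rot: [0.001, 1.0, 0.002, 0.001]
wrist_force: [-1.0, -4.1, 1.1]
opening: 0.259
grasp_force: 58.6
```

In the tool's units: 0.052 m / 0.6 = 0.0867, -0.0155 m / 0.6 = -0.0258.

>>> nudge_tcp:
  segments: "0.0083,0,-0.0133,0,0,0,0\n0.02,0,-0.0258,0,0,0,0\n0.0342,0,-0.035,0,0,0,0\n0.05,0,-0.0417,0,0,0,0\n0.0658,0,-0.045,0,0,0,0\n0.0742,0,-0.0458,0,0,0,0\n0.0825,0,-0.045,0,0,0,0\n0.0867,0,-0.045,0,0,0,0\n0.0867,0,-0.045,0,0,0,0"

```text
time_s: 6.1
eef_pos: [0.5354, 0.1834, 0.1123]
eef_rot: [0.001, 1.0, 0.002, -0.003]
wrist_force: [-9.4, -5.7, 5.6]
opening: 0.251
grasp_force: 58.5
```

Run:
```python
from h import *; import cv2
cv2.imwrite("pics/f.png",cv2.resize(vision.camera("scene")[150:250,300:430],(520,400),interpolation=cv2.INTER_CUBIC))
```

```text
(no output)
```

View pics/f.png

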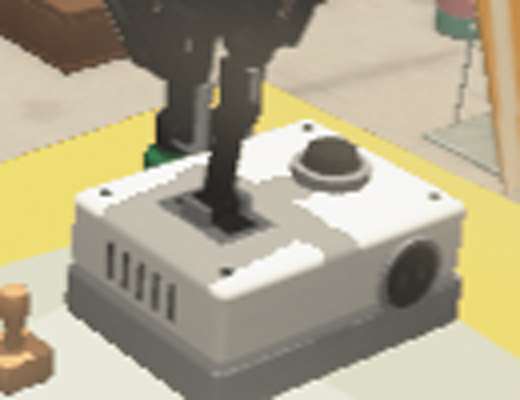

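The lever is up in the fingers, but the button (330,160) still looks dipped, so it isn't latched. I'll push a little further.

In the tool's units: 0.003 m / 0.6 = 0.005, 0.0015 m / 0.6 = 0.0025.

>>> nudge_tcp:
  segments: "0.0025,0,0,0,0,0,0\n0.005,0,0,0,0,0,0\n0.005,0,0,0,0,0,0"

```text
time_s: 6.52
eef_pos: [0.5389, 0.1834, 0.1119]
eef_rot: [0.001, 1.0, 0.002, -0.002]
wrist_force: [-5.4, -5.2, 0.0]
opening: 0.24
grasp_force: 58.5
```

Run:
```python
from h import *; import cv2
cv2.imwrite("pics/g.png",cv2.resize(vision.camera("scene")[150:250,300:430],(520,400),interpolation=cv2.INTER_CUBIC))
```

```text
(no output)
```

View pics/g.png

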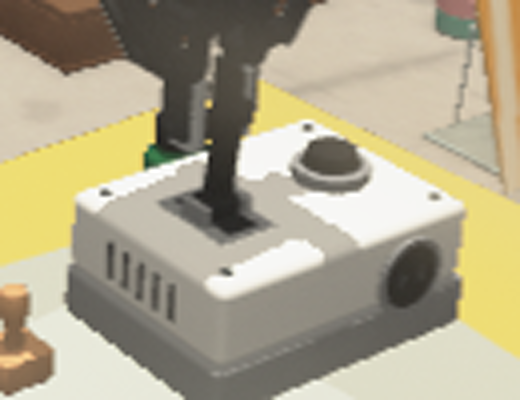

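The button still seems slightly lower than at the start. From here I'll track its cap-top row by number.

Add to h.py:
```python
def btn(img):
    g=img[174:200,380:387].mean(2).mean(1); return np.round(g).astype(int)
```

Run:
```python
from h import *; import cv2
print(btn(cv2.imread("pics/scene0.png")))
for p in "fg":
    i=np.zeros((400,640,3),np.uint8); i[150:250,300:430]=cv2.resize(cv2.imread(f"pics/{p}.png"),(130,100),interpolation=cv2.INTER_AREA); print(btn(i))
print(btn(vision.camera("scene")))
```

```text
[196 198 200 197 195 195 196 185 101 100  99  98  97  91  89  88  86  84
  83  97 188 137 110 112 202 246]
[194 195 197 195 193 192 194 200 215 221 152  96  90  90  89  86  80  77
  76 100 178 138 106 115 198 244]
[194 195 198 195 193 193 194 200 215 222 160  97  89  90  89  86  80  78
  76 100 178 138 106 115 198 244]
[194 195 198 195 193 193 194 199 214 227 160  93  91  90  88  87  80  78
  76  93 187 135 106 109 201 246]
```

In the tool's units: 0.003 m / 0.6 = 0.005, 0.0015 m / 0.6 = 0.0025.

>>> nudge_tcp:
  segments: "0.0025,0,0,0,0,0,0\n0.005,0,0,0,0,0,0\n0.005,0,0,0,0,0,0"

```text
time_s: 7.0
eef_pos: [0.5427, 0.1834, 0.1119]
eef_rot: [0.001, 1.0, 0.002, -0.001]
wrist_force: [-1.6, -5.4, -4.3]
opening: 0.237
grasp_force: 58.8
```

```bash
python3 -c "
from h import *;print(btn(vision.camera('scene')))"
```

```text
[193 195 197 194 192 192 194 199 211 121  91  90  90  88  86  80  79  77
  76  92 187 135 106 109 201 246]
```

In the tool's units: 0.0025 m / 0.6 = 0.0042, 0.0015 m / 0.6 = 0.0025.

>>> nudge_tcp:
  segments: "0.0025,0,0,0,0,0,0\n0.0042,0,0.0008,0,0,0,0\n0.0042,0,0.0008,0,0,0,0"

```text
time_s: 7.42
eef_pos: [0.5445, 0.1834, 0.1115]
eef_rot: [0.001, 1.0, 0.002, -0.002]
wrist_force: [-6.2, -5.8, 1.2]
opening: 0.244
grasp_force: 58.4
```

```bash
python3 -c "
from h import *;print(btn(vision.camera('scene')))"
```

```text
[193 195 197 194 192 192 193 182  93  92  91  90  89  83  81  79  78  76
  75  92 186 134 106 109 201 246]
```

The button has snapped fully out, so the lever should be latched. I'll nudge it a bit more, ease back to upright, and open.

In the tool's units: -0.004 m / 0.6 = -0.0067, -0.002 m / 0.6 = -0.0033.

>>> nudge_tcp:
  segments: "0.0017,0,0,0,0,0,0\n0.0017,0,0,0,0,0,0\n-0.0033,0,-0.0008,0,0,0,0\n-0.0067,0,-0.0008,0,0,0,0\n-0.0067,0,-0.0008,0,0,0,0"

```text
time_s: 8.1
eef_pos: [0.5423, 0.1834, 0.112]
eef_rot: [0.001, 1.0, 0.002, 0.0]
wrist_force: [2.9, -4.2, -7.0]
opening: 0.239
grasp_force: 60.8
```

>>> nudge_tcp:
  segments: "0,0,0,0,0,0,0.5\n0,0,0,0,0,0,0.5\n0,0,0,0,0,0,0.5\n0,0,-0.05,0,0,0,0.5\n0,0,-0.1333,0,0,0,0.5\n0,0,-0.2,0,0,0,0.5\n0,0,-0.2,0,0,0,0.5\n0,0,-0.2,0,0,0,0.5"

```text
time_s: 9.1
eef_pos: [0.5414, 0.1845, 0.2314]
eef_rot: [-0.0, 1.0, 0.002, -0.0]
wrist_force: [0.4, 0.5, -0.6]
opening: 0.5
grasp_force: 0.0
```

Run:
```python
from h import *; import cv2
i=vision.camera("scene"); print(btn(i))
a=cv2.imread("pics/scene0.png")
f=lambda k:cv2.resize(k[160:290,270:430],(400,325),interpolation=cv2.INTER_CUBIC)
cv2.imwrite("pics/h.png",np.hstack([f(a),f(i)]))
```

```text
[195 196 198 196 193 193 194 183  96  94  94  93  92  85  84  82  80  79
  78  94 187 135 107 110 202 246]
```

View pics/h.png

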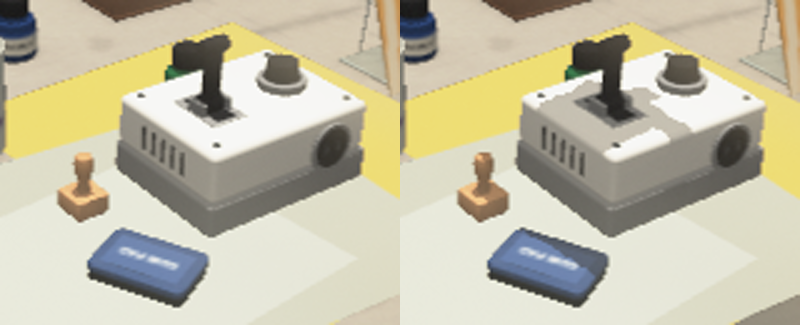

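The view after release matches the start view: the lever stands upright at (207,70) in each half, the button is out, and the stamp, pad and bottle haven't moved. The gripper is 0.12 m clear and touching nothing.

```bash
python3 -c "
from bench import ctrl, vision, get_obs;print(ctrl.hand_in())"
```

```text
the job is handed in; nothing more can be done
None
```

The safety unit's test is done and handed in at about 9 s: the button press tripped the lever, which I then lifted until it latched; it stands by itself with the button out, and the stamp, ink pad and ink bottle look unmoved.

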